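# Fit the long jet tube and hold the cold-start plunger at its mark

### The job

Set the carburetor up for a flow check: slide the longest of the three brass jet tubes out of the jet block and into the open bore in the carburetor's top, fully home with its head's shoulder down on the casting, and let go of it. Then grip the knob of the sprung cold-start plunger beside it, pull it up until the ring mark on its rod is level with the rim of its barrel (25 mm of travel), and finish still gripping it there, holding it steady against the spring. Leave the other two tubes and everything else on the bench where they are.

Things in the scene. Friction and masses are not known exactly. Their poses are not given: they have to be found in the camera images.
- vise: fixed iron vise, aluminum jaws gripping a silver carburetor. Origin on the bench under its middle; x across the jaws (screw bar 92 mm out at -x), y along the carburetor, yaw within 0.45 rad. Carburetor's flat top is 135 mm up, 56 (x) by 96 mm (y); the vise stays 21 mm below it. In the top: the open jet bore (y -25 mm) and the cold-start plunger (y +25 mm), 50 mm apart
- bore (a point): centre of the mouth of the round jet bore, in the plane of the carburetor's top face; vertical bore 13.5 mm wide, 42 mm deep, 2.5 mm chamfer; axes as the vise
- rim (a point): centre of the top rim of the plunger's fixed aluminum barrel (22 mm wide, 18 mm high, on the top face)
- plunger (a joint): how far the cold-start plunger's telescoping rod is drawn up out of its barrel, m; 0 = home (held there by its inner spring), 0.045 = stop. At 0.025 the mark on the rod is level with the barrel's rim. Spring pulls it back down with about 4 N at home, 8 N at the mark, 11 N at the stop; it springs home if let go
- knob (a point): centre of the plunger's knurled steel knob, an upright cylinder 22 mm wide and 24 mm high, on an 8 mm rod; moves with the plunger. At home the knob's underside is 10 mm above the barrel's rim, its centre 22 mm above it
- mark (a point): the length mark, a dark ring 2 mm high around the plunger's rod, 47 mm below the knob's centre; inside the barrel, 25 mm below the rim, when the plunger is home
- block: fixed black jet block 44 mm (local x) by 150 mm (local y) by 30 mm high, origin under its middle; three upright holes in a row along local y at -48, 0 and +48 mm, 16 mm deep, each with one brass jet tube standing in it, knurled head up; any order
- tube_long: longest of three brass jet tubes, 64 mm: stem 12 mm wide, 38 mm long, below a knurled head 18 mm wide, 26 mm high. Origin at the centre of the stem's foot, z up to the head. In the block its foot is 14 mm above the bench: the head spans 52 to 78 mm up, topping the others by 10 and 18 mm. Seated in the bore, the head's shoulder rests on the carburetor's top. 50 g
- float: small brass float, a 32 mm wide, 20 mm high drum with a tab; origin at its underside
- socket: chrome spark plug socket, a tube 25 mm wide and 60 mm tall standing on end; origin at its underside
- driver: T-handle hex driver lying on the bench, red bar handle 95 mm, steel shank 130 mm along its local +x, 18 mm high; origin at its underside
- bulb: black rubber primer bulb, 34 mm wide, 25 mm high; origin at its underside
- tin: steel tin, 48 mm wide, 60 mm high; origin at its underside
- tube_mid: brass jet tube of middle length, same as tube_long but stem only 28 mm long (54 mm overall); stands in the block, is not used
- tube_short: shortest brass jet tube, stem 20 mm long (46 mm overall); stands in the block, is not used
Not all that is in view belongs to the job. Leave any green look-alike of the vise alone.

How it is judged (in metres and radians):
On the way, in this order (a step that is already met when the one before it is completed fails the run):
1. the longest jet tube is fully home in the bore and released, with the plunger still home (z of tube_long in the frame of bore below -0.035 m and horizontal distance between tube_long and bore below 0.003 m and angle between tube_long's own z axis and vertical below 0.06 rad and contact force between the fingers and tube_long below 0.1 N and value of joint plunger below 0.005 m), for 0.2 s.
2. the plunger is pulled up to its mark in the fingers (value of joint plunger between 0.022 and 0.028 m and contact force between the fingers and plunger above 2 N), for 0.2 s.
At the end, for the whole second after the job is handed in: Longest tube in the bore: foot over 35 mm below the top face (home is 38), within 3 mm of the axis and 0.06 rad of upright, clear of the fingers. Plunger drawn out 25 mm within 3 mm, steady (under 10 mm/s), gripped by the fingers (over 2 N) (all of step 2 and z of tube_long in the frame of bore below -0.035 m and horizontal distance between tube_long and bore below 0.003 m and angle between tube_long's own z axis and vertical below 0.06 rad and velocity of joint plunger between -0.01 and 0.01 m/s and contact force between the fingers and tube_long below 0.1 N); the arm keeps its last pose, push and grip.
It fails at once if another jet tube or a bystander is moved by more than 30 mm (distance of any of float, socket, driver, bulb, tin, tube_mid, tube_short from where it was at the start of the episode above 0.03 m).
It also fails if it takes over 51 s, if anything falls off the work surface, if the arm or the gripper's body presses on something with over 40 N, if the wrist force passes 120 N, or if a joint passes its speed limit or range.

### The arm

A 6-joint arm with a two-finger parallel gripper is mounted at the origin on the work surface. World frame = base frame: x ahead of the robot, y to its left, z up, the work surface at z = 0. Lengths are in mm, angles in degrees, forces in N, time in s.
With the tool pointing down it reaches from about 300 to 850 mm from the base axis. Payload 4.2 kg.
Tool frame: the origin (TCP) lies midway between the tips of the shut fingers; the grasp point (between the pads) lies 19 mm behind it; z points along the fingers, y is the line along which they close (so a half turn about z gives the same grasp; the last joint's range is limited). The gripper opens to 91 mm and grips with 3 to 60 N. Pads are 32 mm wide; open, the fingers measure 118 mm over their backs; the gripper's body (76 mm by 178 mm) begins 60 mm behind the grasp point.
Start: joints at [71.849, 18.312, 89.639, -0, 72.044, -1.146], TCP at [168.168, 549.875, 213.976] pointing down, gripper open.
Joint ranges: [-177.97, 177.97], [-48.28, 115.42], [12.27, 149.76], [-77.06, 257.06], [2.81, 150.46], [-146.56, 146.56]. Speed limits (degrees/s): [147.25, 147.25, 180, 180, 180, 180].

### API

Orientations are given as [roll, pitch, yaw] about the fixed x, y, z axes, in that order (R = Rz(yaw) Ry(pitch) Rx(roll)).
In Python, from workcell import env gives the robot as it stands.
- The arm moves only by the shell command python3 -m jog 'ROWS' [FORCE]. ROWS is a JSON object of lists of equal length, an entry for each row: "jaw": the finger opening in mm, from 0 to 91.2; "slide": the shift along the tool's x, y, z in units of 30 mm (1.0 is 30 mm), a list of three; "spin": the turn about the tool's z in units of 8 degrees (1.0 is 8 degrees). In form: {"jaw": [jaw, ...], "slide": [[dx, dy, dz], ...], "spin": [spin, ...]}. A call has 1 to 10 rows; each row shifts and turns the commanded pose from where the row before left it, along the tool's axes as they then stand; what a row does not reach is not made up. A row lasts 1/10 s, in which the tool goes at most 50 mm and 8.59 degrees, less where a joint would pass 70% of its speed; a pose out of reach is approached as far as the arm can. A call is refused whole if a number of a shift passes 1 or a number of a turn 1, either way. A call with a gripper value outside its range is refused whole. The fingers move at their own pace and stop on an object; FORCE is the grip in N (left out, the last holds). Time passes only in rows, so rows that do not move let the fingers close. It gives the time, the measured TCP pose, the force, the opening and the grip force at its end, in the units of the state.
- env.state(): the state, without advancing time (a new reading comes with each control period).
- env.grab_frame(name): name is "scene" or "top"; returns the picture (384x512x3 uint8, red, green, blue); there is no depth.
- env.camera_model(name): a dict with "fx", "fy", "cx", "cy" (pixels), "camera_from_world" (4x4, takes a point from world to camera coordinates). Camera axes: x right, y up, looking along -z (the intrinsics and any distortion apply to the point x, -y, -z); pixel columns grow to the right and rows downward; lengths in mm; the calibration is good to about 2 mm. A picture is of the moment at which its call begins. camera_model takes no time and is no camera call.
- env.job_done(): hands the job in; it is judged then, once.
The state is a dict: "time_s": time; "qpos": joint angles; "qvel": joint speeds; "effort": joint torques, N m; "ee_pos": TCP position; "ee_rot": TCP orientation; "force": force on the tool from outside, world axes, zero at the start; "torque": the same for the moment, N m; "gripper_width": finger opening in mm; "gripper_force": force on a finger pad.
Only numpy, scipy, OpenCV 4.12 (cv2) and the standard library are available. Lean on these libraries where they do the work, as an engineer would, in place of code of your own. Each camera call takes 0.05 s, during which the arm holds its last target. There are 200 camera calls.

## Working session

There is one attempt and no reset: what is moved stays moved. The work goes in short steps, Python scripts to look and compute and a shell command to move; the robot and the scene stay as the last step left them, time stands still between calls to the robot, and variables do not carry over. Pictures are saved under pics/ and viewed, at most 10 in all, crops included, and the job is handed in when it is done.

```bash
mkdir -p pics; python3 - <<'E'
from workcell import env
import cv2
for n in("scene","top"):
    cv2.imwrite(f"pics/{n}0.png",env.grab_frame(n)[:,:,::-1]); m=env.camera_model(n); print(n,m)
print(env.state())
E
```

```text
scene {'fx': 408.6333899129959, 'fy': 408.6333899129959, 'cx': 256.0831881607052, 'cy': 201.09568100001803, 'camera_from_world': array([[ 5.93089973e-01,  8.05106789e-01,  6.88062405e-03,
        -4.14173698e+02],
       [-5.20439344e-01,  3.76838325e-01,  7.66247849e-01,
         1.79510211e+02],
       [ 6.14318462e-01, -4.58034863e-01,  6.42508281e-01,
        -1.41932045e+03],
       [ 0.00000000e+00,  0.00000000e+00,  0.00000000e+00,
         1.00000000e+00]])}
top {'fx': 434.32251261385613, 'fy': 434.32251261385613, 'cx': 259.7413359876338, 'cy': 180.35068412682733, 'camera_from_world': array([[ 3.63251316e-03, -9.99993356e-01,  3.04947094e-04,
         3.79331050e+01],
       [ 9.88422411e-01,  3.63673705e-03,  1.51683589e-01,
        -6.05919817e+02],
       [-1.51683691e-01, -2.49576092e-04,  9.88429054e-01,
        -1.17529416e+03],
       [ 0.00000000e+00,  0.00000000e+00,  0.00000000e+00,
         1.00000000e+00]])}
{'time_s': 0.1, 'qpos': array([ 7.18485203e+01,  1.83502746e+01,  8.96979796e+01,  1.24737243e-03,
        7.20442434e+01, -1.14561068e+00]), 'qvel': array([ 0.00714673, -0.05204238, -0.10623833,  0.0811717 ,  0.02682236,
        0.11823233]), 'effort': array([ 2.39769775e-03, -4.13335025e+01, -2.32508987e+01,  7.28854048e-02,
        4.22299665e-02, -7.24028769e-05]), 'ee_pos': array([168.02311981, 549.44442284, 213.1910642 ]), 'ee_rot': array([-1.79907545e+02, -3.03509657e-03,  1.62993743e+02]), 'force': array([-0.60431491, -0.22171144,  0.72612823]), 'torque': array([-0.01203906, -0.00438104,  0.01256641]), 'gripper_force': 0.0, 'gripper_width': 91.55015691663503}
```

View pics/scene0.png

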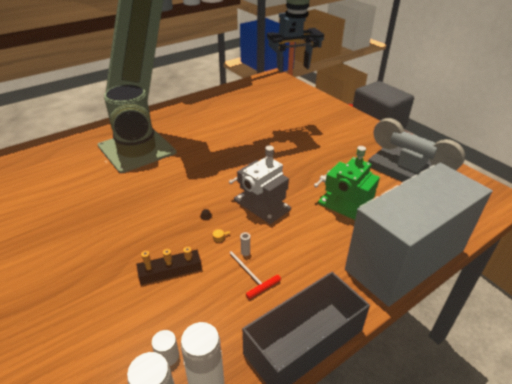

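View pics/top0.png

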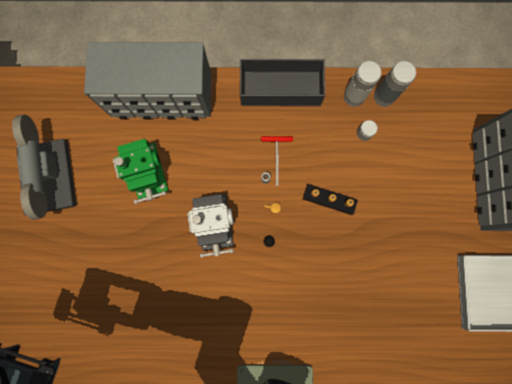

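The silver vise is at top (211,217) and scene (264,185). The block is at top (333,198) with tubes at (315,192), (333,198) and (351,203), or scene (146,258), (168,254) and (188,252). The green vise at top (142,167) is a decoy. Next is one close crop.

```bash
python3 - <<'E'
import cv2,numpy as np
s=cv2.imread("pics/scene0.png");t=cv2.imread("pics/top0.png")
f=lambda im,x,y,w,h:cv2.resize(im[y:y+h,x:x+w],(w*5,h*5),interpolation=cv2.INTER_CUBIC)
a=np.hstack([f(s,130,238,80,50),f(s,225,140,80,50)]); b=np.hstack([f(t,295,175,80,60),f(t,175,187,80,60)])
cv2.imwrite("pics/crop.png",np.vstack([a,b]))
E
```

```text
(no output)
```

View pics/crop.png

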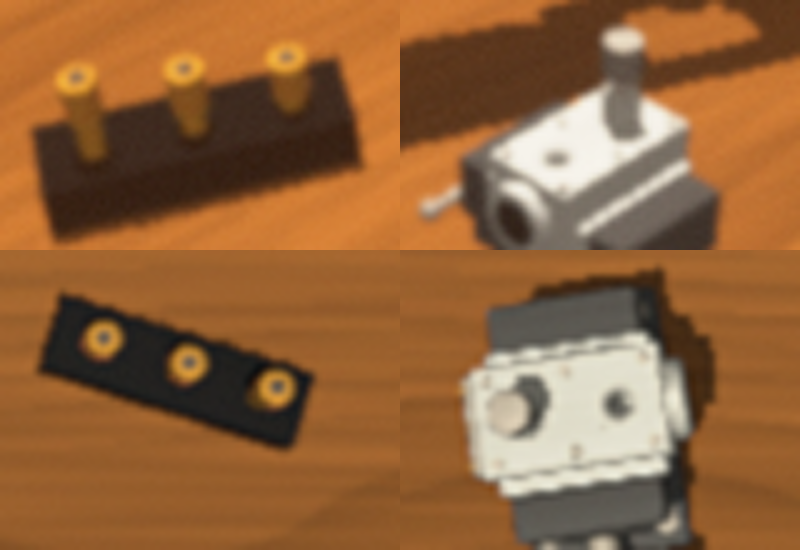

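Candidates for the long tube are top (315,192), (333,198) and (351,203), which are scene (188,250), (166,252) and (145,253). The scene-left/top-right tube stands tallest, so it is the one. In the silver carburetor the bore is at top (218,217) and scene (256,171), and the knob is at top (197,219) and scene (269,147). Next I measure.

```bash
cat > h.py <<'E'
import numpy as np
from workcell import env
def ray(n,u,v):
    m=env.camera_model(n);T=m["camera_from_world"];R=T[:3,:3]
    d=R.T@np.array([(u-m["cx"])/m["fx"],-(v-m["cy"])/m["fy"],-1]);return -R.T@T[:3,3],d
def plane(n,u,v,z):
    c,d=ray(n,u,v);return (c+d*(z-c[2])/d[2])
def tri(a,b):
    A=np.zeros((3,3));y=np.zeros(3)
    for c,d in(ray("scene",*a),ray("top",*b)):
        P=np.eye(3)-np.outer(d,d)/(d@d);A+=P;y+=P@c
    return np.linalg.solve(A,y)
def proj(n,p):
    m=env.camera_model(n);q=m["camera_from_world"]@np.append(p,1);return m["cx"]-m["fx"]*q[0]/q[2],m["cy"]+m["fy"]*q[1]/q[2]
E
python3 - <<'E'
from h import *
import cv2
np.set_printoptions(precision=1,suppress=True)
c=lambda x,y,ox,oy:(ox+(x+.5)/5-.5,oy+(y+.5)/5-.5)
S={"long":(c(76,77,130,238),c(278,137,295,175),78),"mid":(c(184,69,130,238),c(189,115,295,175),68),"short":(c(287,57,130,238),c(104,89,295,175),60),
"bore":(c(157,157,225,140),c(218,153,175,187),135),"knobtop":(c(223,37,225,140),c(110,163,175,187),187)}
for k,(a,b,z) in S.items(): print(k,tri(a,b),plane("scene",*a,z),plane("top",*b,z))
# carb top: white mask in top, minAreaRect
im=cv2.imread("pics/top0.png");hsv=cv2.cvtColor(im,cv2.COLOR_BGR2HSV)
m=((hsv[...,1]<50)&(hsv[...,2]>170)).astype(np.uint8);m[:,:175]=0;m[:,255:]=0;m[:185]=0;m[260:]=0
q=[x for x in cv2.findContours(m,0,1)[0]];q=max(q,key=cv2.contourArea);print(cv2.minAreaRect(q))
# block contour
m=(im.max(2)<60).astype(np.uint8);m[:,:295]=0;m[:,370:]=0;m[:175]=0;m[230:]=0
q=max(cv2.findContours(m,0,1)[0],key=cv2.contourArea);r=cv2.minAreaRect(q);print(r)
print(plane("top",*r[0],30))
E
```

```text
long [ 542.4 -205.1   78.9] [ 541.9 -204.3   78. ] [ 542.3 -205.9   78. ]
mid [ 555.8 -158.9   66.7] [ 557.4 -158.6   68. ] [ 555.3 -159.5   68. ]
short [ 571.  -113.3   59.5] [ 571.9 -112.7   60. ] [ 570.5 -114.1   60. ]
bore [496.1 147.  135.5] [495.7 147.9 135. ] [495.9 146.6 135. ]
knobtop [487.8 195.3 188.7] [486.2 198.2 187. ] [487.3 194.5 187. ]
((210.02020263671875, 219.38148498535156), (27.826465606689453, 42.19586944580078), 81.25383758544922)
((329.812744140625, 198.96009826660156), (52.192840576171875, 15.657852172851562), 17.744670867919922)
[ 555.7 -158.5   30. ]
```

Heights 79/67/60 confirm the long tube is at (542,-205). The bore is at (496,147) and the vise yaw is about 10°. I'll travel at the current height with yaw fixed, then spin.

```bash
python3 -m jog '{"jaw":[45,45,45,45,45,45,45,45,45,45],"slide":[[-0.9,-0.95,0],[-0.9,-0.95,0],[-0.9,-0.95,0],[-0.9,-0.95,0],[-0.9,-0.95,0],[-0.9,-0.95,0],[-0.9,-0.95,0],[-0.9,-0.95,0],[-0.9,-0.95,0],[-0.9,-0.95,0]],"spin":[0,0,0,0,0,0,0,0,0,0]}' 30
python3 -m jog '{"jaw":[45,45,45,45,45,45,45,45,45,45],"slide":[[-0.9,-0.95,0],[-0.9,-0.95,0],[-0.9,-0.95,0],[-0.9,-0.95,0],[-0.9,-0.95,0],[-0.9,-0.95,0],[-0.9,-0.95,0],[-0.9,-0.95,0],[-0.9,-0.95,0],[-0.9,-0.95,0]],"spin":[0,0,0,0,0,0,0,0,0,0]}'
python3 -m jog '{"jaw":[45,45,45,45,45,45,45,45,45,45],"slide":[[0,0,0],[0,0,0],[0,0,0],[0,0,0],[0,0,0],[0,0,0],[0,0,0],[0,0,0],[0,0,0],[0,0,0]],"spin":[1,1,1,1,1,1,1,1,1,1]}'
python3 -m jog '{"jaw":[45,45,45],"slide":[[0,0,0],[0,0,0],[0,0,0]],"spin":[1,0.25,0]}'
cat >> h.py <<'E'
def delta(x,y,z,yaw):
    s=env.state();p=s["ee_pos"];a=np.radians(s["ee_rot"][2]);d=np.array([x,y,z])-p
    print("pos",p.round(1),"rot",s["ee_rot"].round(2),"t",s["time_s"],"q6",s["qpos"][5].round(1))
    print("slide",np.round([(d[0]*np.cos(a)+d[1]*np.sin(a))/30,(d[0]*np.sin(a)-d[1]*np.cos(a))/30,-d[2]/30],2),"spin",round((s["ee_rot"][2]-yaw)/8,2))
E
python3 -c "
from h import *
delta(542.4,-205.2,130,73)"
```

```text
time_s: 1.1
ee_pos: [343.2, 196.8, 213.8]
ee_rot: [-180.0, -0.0, 163.0]
force: [-0.2, 0.5, -0.2]
gripper_width: 45.1
gripper_force: 0.0
time_s: 2.1
ee_pos: [518.1, -154.7, 213.5]
ee_rot: [180.0, -0.0, 163.0]
force: [0.1, -0.2, 0.3]
gripper_width: 44.9
gripper_force: 0.0
time_s: 3.1
ee_pos: [517.5, -153.0, 213.4]
ee_rot: [-179.9, -0.0, 82.7]
force: [0.8, -0.1, 0.3]
gripper_width: 45.0
gripper_force: 0.0
time_s: 3.4
ee_pos: [517.6, -153.0, 213.5]
ee_rot: [-179.9, -0.0, 73.0]
force: [0.2, 0.2, 0.6]
gripper_width: 45.1
gripper_force: 0.0
pos [ 517.6 -153.   213.5] rot [-1.7995e+02 -1.0000e-02  7.3010e+01] t 3.4 q6 -0.7
slide [-1.42  1.3   2.78] spin 0.0
```

```bash
python3 -m jog '{"jaw":[45,45,45,45,45],"slide":[[-0.71,0.65,0],[-0.71,0.65,0],[0,0,1],[0,0,1],[0,0,0]],"spin":[0,0,0,0,0]}'
python3 -c "
from h import *
delta(542.4,-205.2,56,73)
import cv2
s,t=env.grab_frame('scene'),env.grab_frame('top')
f=lambda im,x,y:cv2.resize(im[y:y+100,x:x+80],(400,500),interpolation=2)
cv2.imwrite('pics/pre.png',np.hstack([f(s,110,190),f(t,310,150)])[:,:,::-1])"
```

```text
time_s: 3.9
ee_pos: [539.8, -204.3, 149.7]
ee_rot: [-179.4, -0.1, 73.0]
force: [-1.6, 0.4, -0.1]
gripper_width: 44.6
gripper_force: 0.0
pos [ 539.8 -204.3  149.7] rot [-1.7945e+02 -5.0000e-02  7.3020e+01] t 3.9 q6 -4.9
slide [-0.    0.09  3.12] spin 0.0
```

View pics/pre.png

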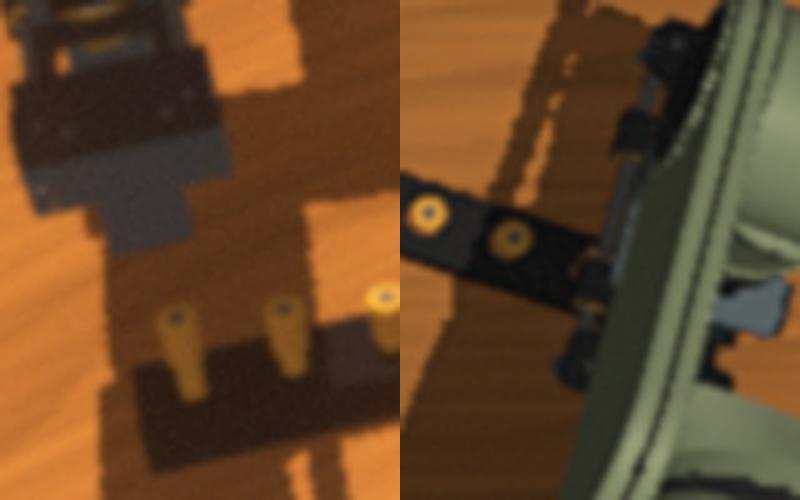

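The scene half shows the finger above the long tube's head at crop (178,318), pads facing across the row. The top view is hidden by the arm. I'll descend and grip.

```bash
python3 -m jog '{"jaw":[45,45,45,45,45,45,10,10,10,10],"slide":[[0,0.05,0.8],[0,0,0.8],[0,0,0.8],[0,0,0.5],[0,0,0.22],[0,0,0],[0,0,0],[0,0,0],[0,0,0],[0,0,0]],"spin":[0,0,0,0,0,0,0,0,0,0]}' 30
python3 -m jog '{"jaw":[10,10,10],"slide":[[0,0,0],[0,0,0],[0,0,0]],"spin":[0,0,0]}'
```

```text
time_s: 5.0
ee_pos: [544.4, -205.8, 61.0]
ee_rot: [179.9, -0.0, 73.0]
force: [0.5, 0.4, 1.1]
gripper_width: 17.1
gripper_force: 29.9
time_s: 5.3
ee_pos: [544.5, -205.8, 60.9]
ee_rot: [179.9, -0.0, 73.0]
force: [-0.5, -0.6, 4.6]
gripper_width: 17.0
gripper_force: 29.9
```

```bash
python3 -m jog '{"jaw":[10,10,10,10,10,10,10,10],"slide":[[0,0,-0.4],[0,0,-0.8],[0,0,-1],[0,0,-1],[0,0,-1],[0,0,-1],[0,0,-1],[0,0,-0.2]],"spin":[0,0,0,0,0,0,0,0]}'
python3 -c "
from h import *
delta(496,147,250,100)"
```

```text
time_s: 6.1
ee_pos: [545.5, -206.3, 256.5]
ee_rot: [179.6, 0.0, 73.0]
force: [-0.6, 0.6, 0.1]
gripper_width: 17.2
gripper_force: 29.9
pos [ 545.5 -206.3  256.5] rot [1.7959e+02 3.0000e-02 7.2990e+01] t 6.1 q6 -4.8
slide [10.78 -5.02  0.22] spin -3.38
```

```bash
python3 -m jog '{"jaw":[10,10,10,10,10,10,10,10,10,10],"slide":[[0.98,-0.46,0],[0.98,-0.46,0],[0.98,-0.46,0],[0.98,-0.46,0],[0.98,-0.46,0],[0.98,-0.46,0],[0.98,-0.46,0],[0.98,-0.46,0],[0.98,-0.46,0],[0.98,-0.46,0]],"spin":[0,0,0,0,0,0,0,0,0,0]}'
python3 -m jog '{"jaw":[10,10,10,10,10,10,10],"slide":[[0.98,-0.42,0],[0,0,0],[0,0,0],[0,0,0],[0,0,0],[0,0,0],[0,0,0]],"spin":[0,-1,-1,-1,-0.38,0,0]}'
python3 -c "
from h import *
delta(496,147,192,100)
import cv2
s,t=env.grab_frame('scene'),env.grab_frame('top')
cv2.imwrite('pics/sc1.png',s[:,:,::-1]);cv2.imwrite('pics/tp1.png',t[:,:,::-1])
f=lambda im,x,y:cv2.resize(im[y:y+100,x:x+80],(400,500),interpolation=2)
cv2.imwrite('pics/over.png',np.hstack([f(s,220,90),f(t,175,170)])[:,:,::-1])"
```

```text
time_s: 7.1
ee_pos: [497.1, 116.9, 251.3]
ee_rot: [-179.9, 0.1, 73.0]
force: [1.2, -0.5, -0.7]
gripper_width: 17.4
gripper_force: 29.9
time_s: 7.8
ee_pos: [494.3, 147.5, 251.6]
ee_rot: [-179.9, 0.0, 100.0]
force: [0.3, -0.1, -0.7]
gripper_width: 17.3
gripper_force: 29.9
pos [494.3 147.5 251.6] rot [-179.92    0.     99.96] t 7.8 q6 5.4
slide [-0.02  0.05  1.99] spin -0.0
```

View pics/over.png

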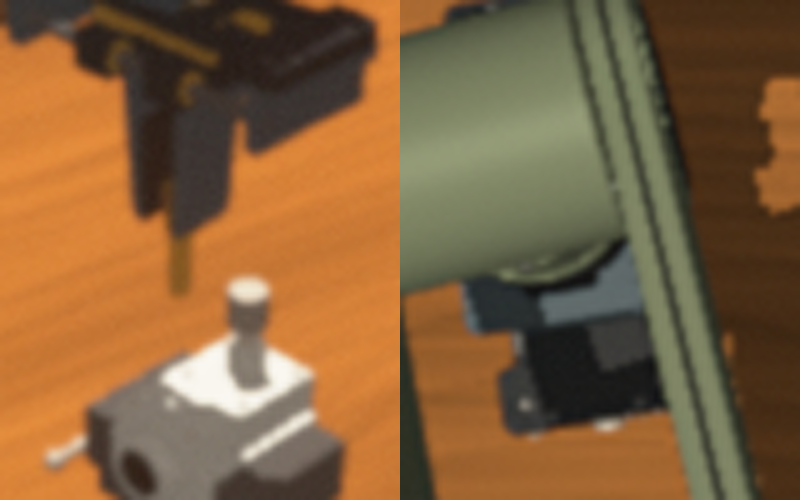

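```bash
python3 - <<'E'
from h import *
import cv2
im=cv2.imread("pics/sc1.png");hsv=cv2.cvtColor(im,cv2.COLOR_BGR2HSV)
for v in range(136,152): print(v,[tuple(hsv[v,u][[0,1,2]].tolist()) for u in range(251,261)])
for st in [(494.3,147.5)]:
  for z in (204.6,214): print(proj("scene",[*st,z]))
  print(proj("scene",[496,147,135]))
s=env.state();print(s["ee_pos"],s["ee_rot"])
E
```

```text
136 [(13, 189, 213), (14, 188, 198), (13, 183, 160), (13, 147, 106), (13, 99, 77), (11, 103, 79), (13, 134, 95), (13, 162, 126), (13, 180, 166), (13, 187, 195)]
137 [(13, 184, 212), (13, 188, 202), (13, 186, 173), (14, 168, 126), (15, 150, 100), (15, 154, 103), (15, 172, 123), (14, 186, 159), (14, 186, 196), (14, 189, 211)]
138 [(14, 187, 209), (14, 189, 201), (14, 188, 180), (14, 182, 143), (16, 176, 123), (16, 185, 124), (15, 185, 139), (14, 187, 173), (14, 189, 202), (14, 185, 214)]
139 [(13, 184, 209), (14, 189, 206), (14, 190, 185), (15, 193, 148), (16, 185, 135), (16, 189, 132), (15, 186, 144), (14, 189, 174), (13, 186, 201), (14, 188, 207)]
140 [(14, 188, 213), (14, 191, 208), (14, 191, 187), (15, 189, 150), (16, 193, 135), (16, 194, 133), (15, 187, 146), (14, 189, 173), (14, 190, 196), (13, 187, 203)]
141 [(14, 187, 213), (14, 186, 208), (14, 188, 184), (15, 194, 150), (16, 191, 135), (16, 192, 134), (15, 187, 146), (14, 189, 173), (13, 188, 195), (14, 186, 203)]
142 [(13, 185, 209), (13, 187, 202), (14, 191, 179), (15, 192, 146), (16, 192, 134), (16, 189, 136), (15, 189, 147
[... 1119 characters left out ...]
 172), (14, 186, 174), (13, 188, 184), (14, 186, 193), (13, 189, 197), (13, 185, 198)]
150 [(13, 184, 202), (13, 186, 201), (13, 184, 200), (14, 189, 196), (14, 189, 192), (13, 188, 193), (13, 186, 196), (14, 187, 196), (13, 187, 199), (13, 186, 199)]
151 [(13, 187, 200), (13, 185, 198), (13, 187, 199), (13, 187, 198), (13, 188, 197), (13, 188, 198), (13, 187, 200), (13, 188, 198), (14, 188, 201), (13, 189, 201)]
(np.float64(255.75360639885895), np.float64(148.79488642661954))
(np.float64(255.77697676174736), np.float64(145.67824788464537))
(np.float64(255.81399365328943), np.float64(171.168216245257))
[494.44528381 147.46698523 251.96174506] [-1.79953587e+02 -6.71976899e-04  9.99815154e+01]
```

The stem foot in the image is at (255.5,149), within 0.3 px of the prediction. The small residuals fit a +1.5 mm x camera bias, so I aim at (497.5,147) and descend to just above the bore.

```bash
python3 -m jog '{"jaw":[10,10,10,10,10],"slide":[[0,0.11,0.5],[0,0,0.8],[0,0,0.7],[0,0,0],[0,0,0]],"spin":[0,0,0,0,0]}'
python3 -c "
from h import *
delta(497.5,147,144,100)
import cv2
s=env.grab_frame('scene')
cv2.imwrite('pics/near.png',cv2.resize(s[120:200,220:300],(560,560),interpolation=2)[:,:,::-1])"
```

```text
time_s: 8.4
ee_pos: [498.1, 148.2, 192.6]
ee_rot: [-180.0, -0.0, 100.0]
force: [0.4, -0.2, -0.4]
gripper_width: 17.0
gripper_force: 29.9
pos [498.1 148.2 192.6] rot [-179.99   -0.    100.01] t 8.4 q6 5.3
slide [-0.03 -0.03  1.62] spin 0.0
```

View pics/near.png

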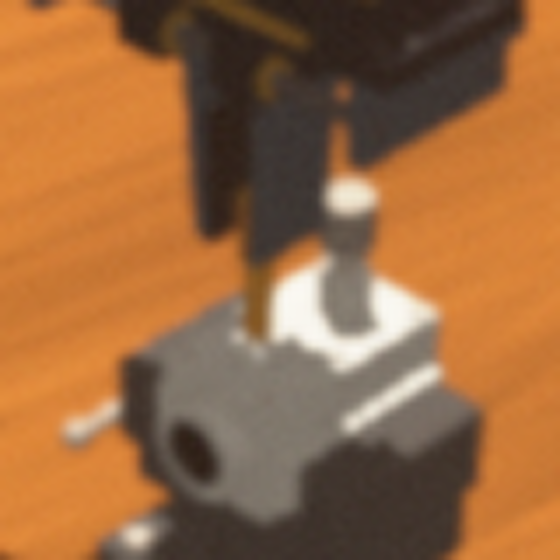

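The foot is at scene (256.2,168), directly above the bore at (256,171). I'll lower gently and watch the force.

```bash
python3 -m jog '{"jaw":[10,10,10,10],"slide":[[-0.03,-0.02,0.1],[0,0,0.1],[0,0,0.1],[0,0,0]],"spin":[0,0,0,0]}'
python3 -m jog '{"jaw":[10,10,10],"slide":[[0,0,0.1],[0,0,0.1],[0,0,0]],"spin":[0,0,0]}'
```

```text
time_s: 8.85
ee_pos: [497.3, 147.1, 183.1]
ee_rot: [-180.0, -0.0, 100.0]
force: [-0.1, -0.7, -0.7]
gripper_width: 17.0
gripper_force: 29.9
time_s: 9.15
ee_pos: [497.3, 147.1, 176.8]
ee_rot: [-180.0, -0.0, 100.0]
force: [0.0, 0.6, -1.2]
gripper_width: 17.0
gripper_force: 29.9
```

```bash
python3 -m jog '{"jaw":[10,10,10],"slide":[[0,0,0.1],[0,0,0.1],[0,0,0]],"spin":[0,0,0]}'
python3 -m jog '{"jaw":[10,10,10],"slide":[[0,0,0.1],[0,0,0.1],[0,0,0]],"spin":[0,0,0]}'
```

```text
time_s: 9.45
ee_pos: [497.3, 147.1, 170.8]
ee_rot: [-180.0, -0.0, 100.0]
force: [0.2, 0.3, -0.6]
gripper_width: 16.7
gripper_force: 29.9
time_s: 9.75
ee_pos: [497.3, 147.1, 164.8]
ee_rot: [-180.0, 0.0, 100.0]
force: [-0.5, -0.1, -0.9]
gripper_width: 17.1
gripper_force: 29.9
```

No contact force at all with the foot about 17 mm below the face, so it is in the bore. Continuing.

```bash
python3 -m jog '{"jaw":[10,10,10,10],"slide":[[0,0,0.2],[0,0,0.2],[0,0,0.15],[0,0,0]],"spin":[0,0,0,0]}'
python3 -m jog '{"jaw":[10,10,10,10],"slide":[[0,0,0.05],[0,0,0.05],[0,0,0.03],[0,0,0]],"spin":[0,0,0,0]}'
```

```text
time_s: 10.15
ee_pos: [497.2, 147.1, 148.0]
ee_rot: [-179.9, 0.0, 100.0]
force: [-0.4, -0.4, -1.1]
gripper_width: 16.8
gripper_force: 29.9
time_s: 10.55
ee_pos: [497.4, 147.2, 144.9]
ee_rot: [-180.0, -0.0, 100.0]
force: [0.5, 0.2, -0.2]
gripper_width: 17.2
gripper_force: 29.9
```

```bash
python3 -m jog '{"jaw":[10,10,10],"slide":[[0,0,0.05],[0,0,0.03],[0,0,0]],"spin":[0,0,0]}'
python3 -m jog '{"jaw":[10,10,10],"slide":[[0,0,0.05],[0,0,0.03],[0,0,0]],"spin":[0,0,0]}'
```

```text
time_s: 10.85
ee_pos: [497.7, 147.3, 144.0]
ee_rot: [179.9, -0.0, 100.0]
force: [-1.7, -0.9, 7.1]
gripper_width: 17.1
gripper_force: 29.9
time_s: 11.15
ee_pos: [497.8, 147.3, 143.8]
ee_rot: [179.9, -0.0, 100.0]
force: [-7.0, -2.1, 20.6]
gripper_width: 16.9
gripper_force: 30.0
```

Shoulder contact at TCP z=144, exactly as predicted. Release and lift.

```bash
python3 -m jog '{"jaw":[10,36,36,36,36,36],"slide":[[0,0,-0.04],[0,0,0],[0,0,0],[0,0,0],[0,0,0],[0,0,0]],"spin":[0,0,0,0,0,0]}'
python3 -m jog '{"jaw":[40,40,40,40,40,40],"slide":[[0,0,-0.3],[0,0,-0.7],[0,0,-1],[0,0,-1],[0,0,0],[0,0,0]],"spin":[0,0,0,0,0,0]}'
python3 -c "
from h import *
delta(489.2,195.5,235,100)
import cv2
s=env.grab_frame('scene')
cv2.imwrite('pics/seat.png',cv2.resize(s[120:200,220:300],(560,560),interpolation=2)[:,:,::-1])"
```

```text
time_s: 11.75
ee_pos: [497.5, 147.1, 141.0]
ee_rot: [-180.0, -0.0, 100.0]
force: [0.3, -0.3, 0.9]
gripper_width: 36.0
gripper_force: 0.0
time_s: 12.35
ee_pos: [497.7, 147.2, 232.2]
ee_rot: [179.9, -0.0, 100.0]
force: [-0.2, -0.6, 0.5]
gripper_width: 40.1
gripper_force: 0.0
pos [497.7 147.2 232.2] rot [ 1.7990e+02 -1.0000e-02  1.0003e+02] t 12.35 q6 5.2
slide [ 1.63  0.   -0.09] spin 0.0
```

View pics/seat.png

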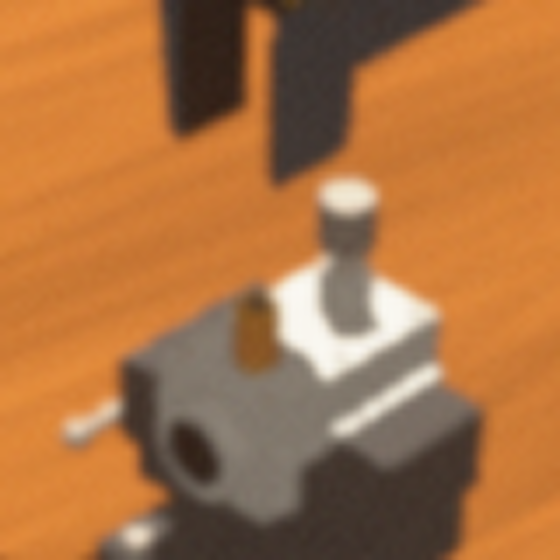

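The tube's head sits flat on the casting at crop (255,330) and is upright. On to the knob.

```bash
python3 -m jog '{"jaw":[40,40,40,40],"slide":[[0.8,0,0],[0.83,0,0],[0,0,0],[0,0,0]],"spin":[0,0,0,0]}'
python3 -m jog '{"jaw":[40,40,40,40,40,40],"slide":[[0,0,0.6],[0,0,0.6],[0,0,0.6],[0,0,0.42],[0,0,0],[0,0,0]],"spin":[0,0,0,0,0,0]}' 
python3 -m jog '{"jaw":[24,22,15,10,10,10,10],"slide":[[0,0,0],[0,0,0],[0,0,0],[0,0,0],[0,0,0],[0,0,0],[0,0,0]],"spin":[0,0,0,0,0,0,0]}' 45
```

```text
time_s: 12.8
ee_pos: [488.4, 195.1, 230.2]
ee_rot: [-179.9, 0.1, 100.1]
force: [0.2, -0.5, 0.1]
gripper_width: 40.1
gripper_force: 0.0
time_s: 13.4
ee_pos: [489.3, 195.0, 164.9]
ee_rot: [180.0, 0.0, 100.0]
force: [0.2, 0.2, 0.5]
gripper_width: 39.7
gripper_force: 0.0
time_s: 14.1
ee_pos: [488.8, 195.3, 165.5]
ee_rot: [180.0, -0.0, 100.0]
force: [-2.4, -1.1, 5.8]
gripper_width: 20.6
gripper_force: 45.0
```

```bash
python3 -m jog '{"jaw":[10,10,10,10,10,10,10,10],"slide":[[0,0,-0.1],[0,0,-0.15],[0,0,-0.15],[0,0,-0.15],[0,0,-0.15],[0,0,-0.1],[0,0,0],[0,0,0]],"spin":[0,0,0,0,0,0,0,0]}'
python3 -c "
from h import *
delta(488.8,195.3,190.5,100);print(env.state()['force'])
import cv2
s=env.grab_frame('scene')
cv2.imwrite('pics/pull.png',cv2.resize(s[120:200,220:300],(560,560),interpolation=2)[:,:,::-1])"
```

```text
time_s: 14.9
ee_pos: [488.7, 195.3, 188.6]
ee_rot: [-180.0, -0.0, 100.0]
force: [0.8, 1.0, -7.6]
gripper_width: 20.8
gripper_force: 45.0
pos [488.7 195.3 188.6] rot [-1.7997e+02 -1.0000e-02  1.0003e+02] t 14.9 q6 10.5
slide [-0.    0.   -0.06] spin 0.0
[ 0.76889417  0.99598911 -7.56197295]
```

View pics/pull.png

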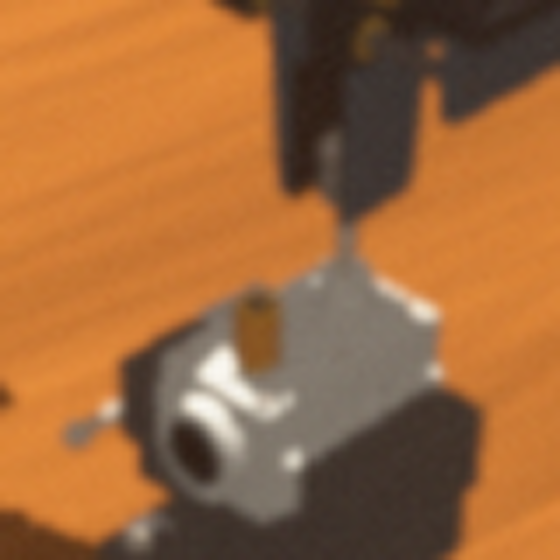

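The plunger is drawn with the tube undisturbed, and the spring load of 7.6 N matches 23 mm of travel. I'll add 1.9 mm, then hold and check.

```bash
python3 -m jog '{"jaw":[10,10,10,10,10],"slide":[[0,0,-0.06],[0,0,0],[0,0,0],[0,0,0],[0,0,0]],"spin":[0,0,0,0,0]}'
python3 - <<'E'
from h import *
import cv2
F=[];Z=[]
for i in range(10):
    f=env.grab_frame('scene');s=env.state();F.append(s['force'][2]);Z.append(s['ee_pos'][2])
print(np.mean(F),np.std(F),np.mean(Z),np.std(Z),s['gripper_force'])
cv2.imwrite('pics/pull2.png',cv2.resize(f[130:180,245:295],(600,600),interpolation=2)[:,:,::-1])
E
```

```text
time_s: 15.45
ee_pos: [488.7, 195.3, 190.4]
ee_rot: [-180.0, -0.0, 100.0]
force: [-1.1, 0.3, -9.3]
gripper_width: 21.1
gripper_force: 45.0
-8.360892633109339 0.3578166957621772 190.4507936711881 0.010925319776370835 44.99773442745209
```

View pics/pull2.png

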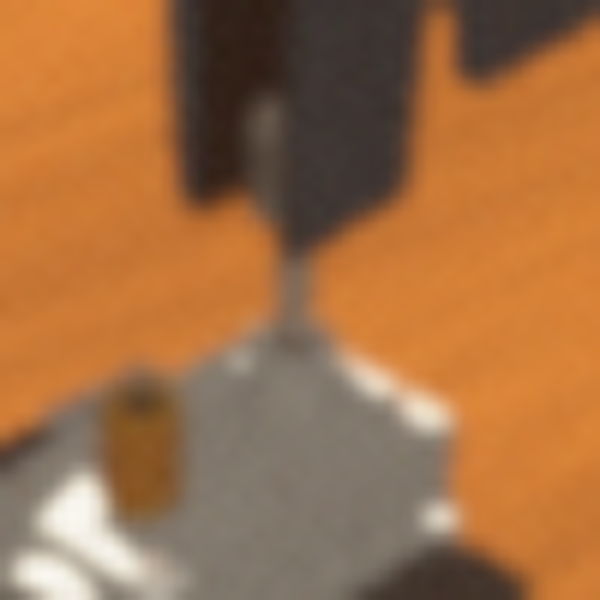

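The dark ring mark sits at the barrel's rim at crop (293,335). The tool is steady at 25.0 mm lift with about 8.4 N of spring load. Handing in.

```bash
python3 -c "
from workcell import env
print(env.job_done())"
```

```text
the job is handed in; nothing more can be done
None
```

The job is handed in, with no verdict returned: the longest tube is seated in the bore and released, and the plunger is held at its mark, drawn about 25 mm and gripped at 45 N.

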